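Fit a latching terminal plug to a power board and tug-test it

TASK

Take the green terminal plug out of the parts tray and press it onto the header on the circuit board, its wire openings towards the bare edge of the board on the robot's side, until it is fully home and both orange levers have snapped over its ears. Then tug it straight up with a steady 10 N for a full second to prove that both levers hold it, and let go, leaving it latched. Do not force it, the header breaks at 40 N, and leave the solder spools and the cutters alone.

Things in the scene. Friction and masses are not known exactly. Their poses are not given: they have to be found in the camera images.
- header: Light-grey 6-way header soldered on the green circuit board: open shroud 21.5 (x) x 58.5 (y) x 16 mm high. Origin: centre of its foot, on the board's top face (about 36 mm above the bench). z up; y along the row of pins; -x points to the board's bare edge (no components, on the robot's side), where the wire openings must face. 25 mm beside the long sides is clear but for flat pads.
- header_mouth (a point): Centre of the shroud's top opening, 16 mm above the board. Pocket 15.5 (x) x 52.5 (y) mm, 14 mm deep, tapering in from 18.5 x 55.5 at the rim. The plug's foot (14 x 51 mm) has 0.75 mm play a side. Fully home, the plug's shoulder rests on this rim and the plug's centre is 4.5 mm above this point.
- latch_a (a joint): Orange sprung lever at the header's +y end, pivoting near the board, top about 37 mm above it. 0 = closed, its rest position; grows (rad) as it is pushed outwards, to 0.5. A plug pressed down swings it out to about 0.15; it snaps back to 0 over the plug's ear in the last 1 mm of travel. Seating both levers takes some 6 to 15 N in all, more if the plug binds askew.
- latch_b (a joint): The same lever at the header's -y end. 0 = closed; above 0.06 with the plug nearly home means that it has not snapped over the ear.
- hook_a: Hook on the inner face of lever a: 9 mm wide, ramp on top, flat underneath, 22.2 mm above the board, so a latched plug lifts about 1.2 mm before its ear meets it. Stiff from there: the pull rises by several newtons with each tenth of a millimetre. Origin: the lever's pivot, 4 mm above the board.
- hook_b: The same hook on lever b, at the -y end of the header.
- plug: Loose green 6-way terminal plug, 30 to 65 g, standing upright on its foot in the tray. Upper body 22 (x) x 55.5 (y) x 22 mm, below it a foot 14 x 51 x 13 mm, tapered at the tip; at each end an ear stands out 5 mm in y at the body's lower edge (66 mm over both). Origin: centre of the foot's underside; 35 mm high; y lengthwise, z up, -x the wire-opening side.
- plug_center (a point): Centre of the plug, 17.5 mm above its underside and 17.5 mm below its top; axes as the plug's. Grip it across x (22 mm) on its upper body, fingertips 14 to 17 mm above the underside, so that they stay clear of the shroud (13 mm above the underside when home).
- plug_wire_side (a point): Middle of the plug's long side face that has the six dark wire openings, 11 mm from the centre towards -x, 24.5 mm above the underside.
- tray: Shallow dark parts tray, 150 x 150 x 14 mm with a 3 mm floor, fixed to the bench. Origin: centre of its underside.
- blue_spool_mid (a point): Middle of a solder spool with blue flanges, diameter 58 mm, 46 mm high, standing on a flange. Leave it alone.
- black_spool_mid (a point): Middle of a small black solder spool, diameter 50 mm, 24 mm high, standing on a flange. Leave it alone.
- cutters: Wire cutters with blue handles lying flat, about 120 x 30 x 11 mm. Origin: about their middle, underside. Leave them alone.

How it is judged (in metres and radians):
On the way, in this order (a step that is already met when the one before it is completed fails the run):
1. the plug is fully home in the header and both levers have snapped in over its ears (z of plug_center in the frame of header below 0.0222 m and value of joint each of latch_a, latch_b below 0.04 rad and horizontal distance between plug_center and header_mouth below 0.003 m), for 0.2 s.
2. the latched plug is tugged upwards with about 10 N (7 to 13 N), both hooks bearing, for most of a second (contact force between plug and header between 7 and 13 N and contact force between plug and hook_a above 2 N and contact force between plug and hook_b above 2 N and value of joint each of latch_a, latch_b below 0.06 rad), for 0.8 s.
At the end, for the whole second after the job is handed in: The plug sits fully home in the header (shoulder within 1.7 mm of the rim, within 3 mm of the header's middle), wire openings to the header's -x side, both levers closed over its ears (under 0.04 rad), at rest and released (all of step 1 and x of plug_wire_side in the frame of header below -0.008 m and linear speed of plug below 0.02 m/s); the robot touches nothing.
It fails at once if the header is loaded with more than 40 N (contact force between plug and header above 40 N).
It fails at once if a spool or the cutters are moved more than 15 mm (distance of any of blue_spool_mid, black_spool_mid, cutters from where it was at the start of the episode above 0.015 m).
It also fails if it takes over 64 s, if anything falls off the work surface, if the arm or the gripper's body presses on something with over 40 N, if the wrist force passes 120 N, or if a joint passes its speed limit or range.

ROBOT

A 6-joint arm with a two-finger parallel gripper is mounted at the origin on the work surface. World frame = base frame: x ahead of the robot, y to its left, z up, the work surface at z = 0. Lengths are in mm, angles in degrees, forces in N, time in s.
With the tool pointing down it reaches from about 250 to 800 mm from the base axis. Payload 3.9 kg.
Tool frame: the origin (TCP) lies midway between the tips of the shut fingers; the grasp point (between the pads) lies 19 mm behind it; z points along the fingers, y is the line along which they close (so a half turn about z gives the same grasp; the last joint's range is limited). The gripper opens to 85 mm and grips with 20 to 120 N. Pads are 22 mm wide; open, the fingers measure 114 mm over their backs; the gripper's body (76 mm by 85 mm) begins 54 mm behind the grasp point. The pads swing forward as they close: fully open they stand 13 mm farther back than shut.
Start: joints at [71.677, 14.897, -7.913, 67.191, 0, 90], TCP at [165.043, 498.373, 231.304] pointing down, gripper open.
Joint ranges: [-159.42, 159.42], [-47.68, 98.78], [-73.54, 78.23], [-108.79, 121.32], [-90, 84.71], [-180, 180]. Speed limits (degrees/s): [147.25, 147.25, 180, 180, 180, 180].

INTERFACE

Orientations are given as a 3x3 rotation matrix whose columns are the frame's x, y, z axes.
In Python, from cell import observe, grab_frame, get_calibration, order, nets gives the robot as it stands.
- The arm moves only by the tool jog_arm, never from a script. Its argument "series" is a list that holds one entry, the list of rows, each a list of 6 numbers: the shift along the world's x, y, z in units of 75 cm (1.0 is 75 cm), then the turn, a rotation vector about the world's x, y, z in units of pi/2 rad (1.0 is pi/2 rad). In form: [[[tx, ty, tz, wx, wy, wz], ...]]. A call has 1 to 12 rows; each row is the pose to reach, as a shift and turn from the pose commanded when the call began; what a row does not reach only later rows make up. A row lasts 1/8 s, in which the tool goes at most 62.5 mm and 10.7 degrees, less where a joint would pass 70% of its speed; a pose out of reach is approached as far as the arm can. A call with a number of a shift or a turn outside -1 to 1 is refused whole. A call with a gripper value outside its range is refused whole. "grip" is the gripper's target within -1 to 1 (fully open at 1, half-way at 0, shut at -1), set as the call begins (left out, the last holds). The fingers move at their own pace and stop on an object; "squeeze" is the grip in N (left out, the last holds). Time passes only in rows, so rows that repeat a pose let the fingers close. It gives the time, the measured TCP pose, the force, the opening and the grip force at its end, in the units of the state.
- observe(): the state, without advancing time (a new reading comes with each control period).
- grab_frame(name): name is "scene" or "side" or "wrist"; returns the picture (480x640x3 uint8, red, green, blue); there is no depth.
- get_calibration(name): a dict with "fx", "fy", "cx", "cy" (pixels), "dist" ([k1, k2, p1, p2, k3] as OpenCV has them; the pictures are not rectified), "rvec" (rotation vector, rad) and "tvec" (3), from world to camera coordinates, as OpenCV has them. Camera axes: x right, y down, z forward; pixel columns grow to the right and rows downward; lengths in mm; the calibration is good to about 2 mm. A picture is of the moment at which its call begins: read the wrist's pose just before it. get_calibration takes no time and is no camera call; for the wrist camera it gives the pose at the moment of the call.
- order.hand_in(): hands the job in; it is judged then, once.
Trained networks look in the newest picture that a camera, given by its name, has taken for a name from the list of things; names that differ only in an ending like _2 or _b are one class to them, and where a whole thing is asked for, a point or a joint stands for the part that bears it (a point fixed in the world has none). Each returns a list of dicts, best first, with "confidence" (0 to 1); they miss things now and then, are a little off and sometimes report something else, mostly with a low value. They report only what shows in the picture. A call takes as long as a camera call.
- nets.regions_of(thing, camera): "pixels" (480x640 bool, what is visible of it) and "extent" ([left, top, width, height] in pixels, round what is visible of it).
The state is a dict: "time_s": time; "joints": joint angles; "joint_velocities": joint speeds; "effort": joint torques, N m; "tool_pos": TCP position; "tcp_rot": TCP orientation; "ft_force": force on the tool from outside, world axes, zero at the start; "ft_torque": the same for the moment, N m; "grip_width": finger opening in mm; "grip_force": force on a finger pad.
Only numpy, scipy, OpenCV 4.12 (cv2) and the standard library are available. Lean on these libraries where they do the work, as an engineer would, in place of code of your own. Each camera call takes 0.05 s, during which the arm holds its last target. There are 200 camera calls.

## Working session

There is one attempt and no reset: what is moved stays moved. The work goes in short steps, Python scripts to look and compute and a tool call to move; the robot and the scene stay as the last step left them, time stands still between calls to the robot, and variables do not carry over. Pictures are saved under pics/ and viewed, at most 13 in all, crops included, and the job is handed in when it is done.

Besides the shell and the picture viewer there is one more tool, called as name(argument=value, ...), one argument or row to a line, values as JSON. jog_arm: Moves the arm, as the interface text tells. Its arguments: {"type":"object","properties":{"series":{"type":"array"},"grip":{"type":"number"},"squeeze":{"type":"number"}},"required":["series"]}

```bash
mkdir -p pics; ls; cat > h.py <<'E'
import numpy as np, cv2
from cell import observe, grab_frame, get_calibration, order, nets
def cal(n):
    c=get_calibration(n); K=np.array([[c['fx'],0,c['cx']],[0,c['fy'],c['cy']],[0,0,1.]])
    return K,np.array(c['dist'],float),np.array(c['rvec'],float).ravel(),np.array(c['tvec'],float).ravel()
def ray(c,uv,z):
    K,d,r,t=c; R=cv2.Rodrigues(r)[0]; o=-R.T@t
    p=cv2.undistortPoints(np.array(uv,float).reshape(-1,1,2),K,d).reshape(-1,2)
    v=np.c_[p,np.ones(len(p))]@R
    return o+v*((z-o[2])/v[:,2])[:,None]
def proj(c,P): return cv2.projectPoints(np.array(P,float).reshape(-1,1,3),c[2],c[3],c[0],c[1])[0].reshape(-1,2)
def save(n,img): cv2.imwrite('pics/'+n,img[...,::-1])
E
python3 - <<'E'
from h import *
a=grab_frame("scene"); b=grab_frame("side")
save('s1.png',a); save('d1.png',b)
for cam in ("scene","side"):
    c=cal(cam); R=cv2.Rodrigues(c[2])[0]; print(cam,(-R.T@c[3]).round(),c[0][0,0])
    for t in ("plug","header","tray","latch_a","hook_a","blue_spool_mid","black_spool_mid","cutters"):
        for r in nets.regions_of(t,cam)[:3]:
            p=r["pixels"]; v,u=np.nonzero(p); print(cam,t,round(r["confidence"],2),r["extent"],ray(c,[[u.mean(),v.mean()]],30).round(0)[0] if len(u) else '')
s=observe(); print(s['time_s'],s['tool_pos'],s['tcp_rot'],s['grip_width'],s['ft_force'])
E
```

```text
pics
scene [841. 505. 567.] 470.21336161806164
scene plug 0.72 [347.8, 322.4, 43.9, 37.7] [601. 176.  30.]
scene header 0.87 [298.9, 166.8, 30.6, 30.6] [ 510. -197.   30.]
scene header 0.32 [412.7, 219.2, 35.7, 39.6] [391.  29.  30.]
scene header 0.18 [344.6, 321.4, 45.0, 40.8] [601. 176.  30.]
scene tray 0.8 [295.8, 288.7, 149.2, 126.8] [605. 192.  30.]
scene latch_a 0.59 [299.3, 168.4, 5.1, 14.7] [ 511. -250.   30.]
scene latch_a 0.58 [322.1, 186.9, 5.8, 13.7] [ 494. -170.   30.]
scene blue_spool_mid 0.87 [409.4, 220.5, 36.8, 39.1] [391.  29.  30.]
scene black_spool_mid 0.67 [228.4, 343.6, 32.1, 37.9] [768. 131.  30.]
scene black_spool_mid 0.4 [300.8, 169.3, 30.4, 29.0] [ 510. -196.   30.]
scene cutters 0.74 [155.0, 235.6, 63.9, 28.9] [ 786. -123.   30.]
side [538. 511. 650.] 471.57133689925587
side plug 0.96 [270.7, 325.5, 30.8, 43.3] [598. 179.  30.]
side header 0.57 [344.9, 162.3, 20.0, 43.3] [ 520. -188.   30.]
side tray 0.93 [241.4, 304.8, 109.0, 107.0] [587. 192.  30.]
side latch_a 0.6 [354.1, 194.6, 6.1, 8.3] [ 509. -159.   30.]
side latch_a 0.55 [347.6, 164.5, 5.3, 12.1] [ 529. -240.   30.]
side blue_spool_mid 0.66 [406.1, 261.1, 41.3, 40.1] [388.  32.  30.]
side black_spool_mid 0.62 [173.0, 296.4, 33.7, 29.4] [759. 133.  30.]
side cutters 0.77 [199.5, 176.7, 40.9, 42.1] [ 772. -120.   30.]
0.9 [165.04689176 498.38003718 231.31814969] [[-9.49299583e-01  3.14372870e-01 -1.53271202e-06]
 [ 3.14372870e-01  9.49299583e-01  2.29922174e-05]
 [ 8.68313224e-06  2.13446593e-05 -1.00000000e+00]] 85.26404181553806 [-0.08682698 -0.22003829 -0.954502  ]
```

```bash
python3 - <<'E'
import cv2,numpy as np
a=cv2.imread('pics/s1.png');b=cv2.imread('pics/d1.png')
f=lambda i,x,y,w,h:cv2.resize(i[y:y+h,x:x+w],(400,300),interpolation=cv2.INTER_CUBIC)
m=np.vstack([np.hstack([f(a,310,290,120,90),f(a,265,140,120,90)]),np.hstack([f(b,235,305,120,90),f(b,300,140,120,90)])])
cv2.imwrite('pics/m1.png',m)
E
```

```text
(no output)
```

View pics/m1.png

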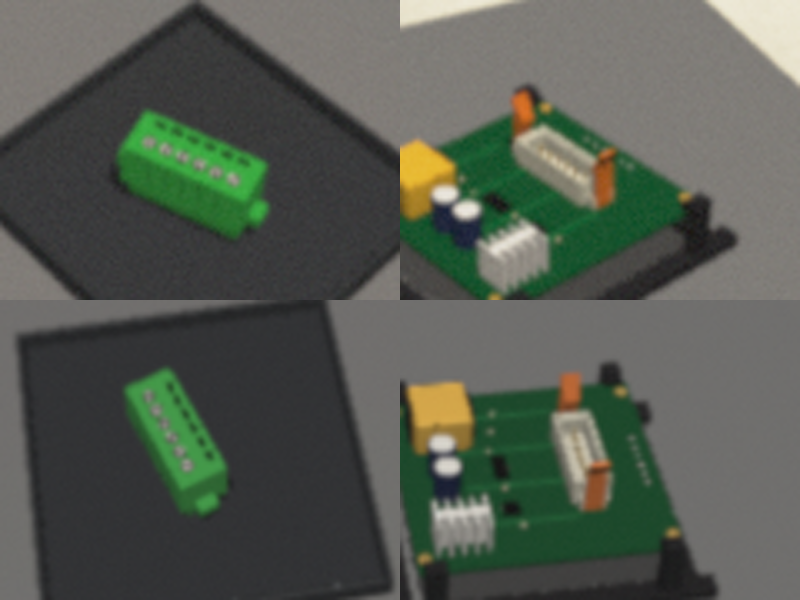

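View pics/s1.png

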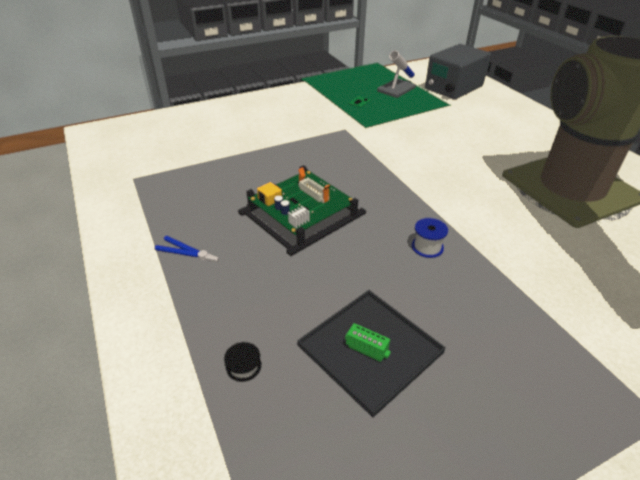

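jog_arm(
  series=[
    [[0.072, -0.053, 0, 0, 0, 0], [0.145, -0.106, 0, 0, 0, 0], [0.217, -0.159, 0, 0, 0, 0], [0.29, -0.212, 0, 0, 0, 0], [0.362, -0.265, 0, 0, 0, 0], [0.435, -0.318, 0, 0, 0, 0], [0.507, -0.371, 0, 0, 0, 0], [0.58, -0.424, 0, 0, 0, 0], [0.58, -0.424, 0, 0, 0, 0], [0.58, -0.424, 0, 0, 0, 0]],
  ],
)

```text
time_s: 2.15
tool_pos: [602.2, 178.3, 230.5]
tcp_rot: [[-0.948, 0.318, 0.0], [0.318, 0.948, -0.0], [-0.0, -0.0, -1.0]]
ft_force: [-1.2, 0.3, 0.2]
grip_width: 85.1
grip_force: 0.0
```

```bash
cat > look.py <<'E'
from h import *
import sys
s=observe(); c=cal("wrist"); a=grab_frame("wrist"); save(sys.argv[1],a)
R=cv2.Rodrigues(c[2])[0]; T=np.array(s['tcp_rot']); o=-R.T@c[3]
print(s['time_s'],s['tool_pos'],T.round(4).tolist(),s['ft_force'])
print('cam in tool',T.T@(o-s['tool_pos']),'view dir world',R[2].round(3),c[0][0,0])
for t in sys.argv[2:]:
    for r in nets.regions_of(t,"wrist")[:2]:
        v,u=np.nonzero(r["pixels"]); print(t,round(r["confidence"],2),r["extent"],u.mean().round(),v.mean().round(),ray(c,[[u.mean(),v.mean()]],38).round(1)[0])
E
python3 look.py w1.png plug plug_wire_side
```

```text
2.15 [602.24769176 178.2696942  230.49399781] [[-0.948, 0.3182, 0.0003], [0.3182, 0.948, -0.0003], [-0.0003, -0.0002, -1.0]] [-1.15390133  0.27434023  0.18368988]
cam in tool [  77.64135195   -0.69904319 -144.0973526 ] view dir world [ 0.288 -0.097 -0.953] 425.97060026293474
plug 0.97 [283.4, 165.7, 61.9, 74.1] 314.0 201.0 [597.8 174.7  38. ]
plug_wire_side 0.95 [281.4, 164.8, 60.1, 73.1] 314.0 201.0 [597.5 174.8  38. ]
```

View pics/w1.png

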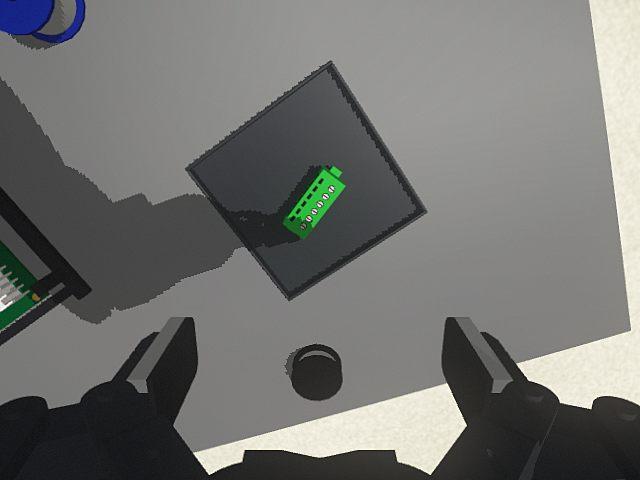

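```bash
python3 - <<'E'
from h import *
a=cv2.imread('pics/w1.png'); cv2.imwrite('pics/w1c.png',cv2.resize(a[155:250,265:360],(760,600),interpolation=cv2.INTER_CUBIC)[:, :])
E
```

```text
(no output)
```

View pics/w1c.png

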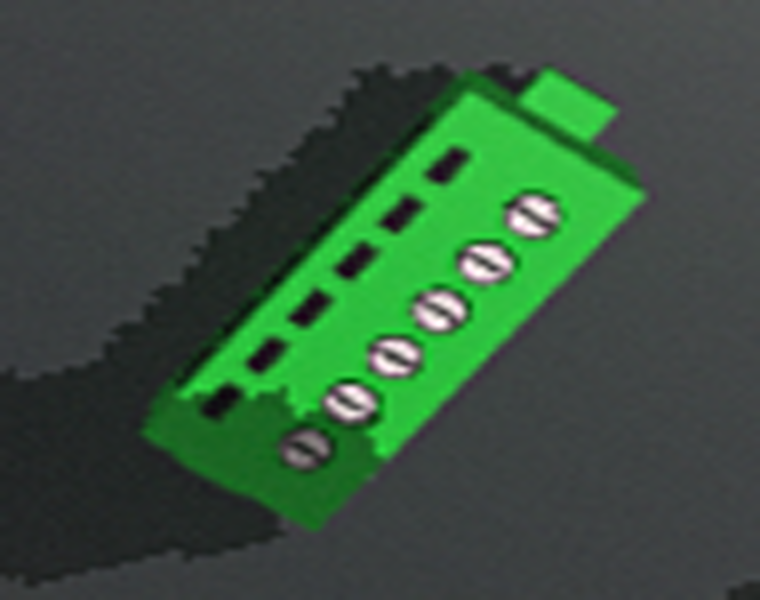

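```bash
cat >> h.py <<'E'
from scipy.optimize import minimize
def box(x0,x1,y0,y1,z0,z1): return np.array([[x,y,z] for x in (x0,x1) for y in (y0,y1) for z in (z0,z1)],float)
PLUG=[box(-7,7,-25.5,25.5,0,13),box(-11,11,-27.75,27.75,13,35),box(-4,4,-33,33,13,18)]
HDR=[box(-10.75,10.75,-29.25,29.25,0,16)]
def rz(a): return np.array([[np.cos(a),-np.sin(a),0],[np.sin(a),np.cos(a),0],[0,0,1]])
def render(c,parts,pos,R,S=4):
    m=np.zeros((480*S,640*S),np.uint8)
    for b in parts:
        p=proj(c,b@R.T+pos); h=cv2.convexHull(((p+.5)*S*16-8).astype(np.float32).round().astype(np.int32))
        cv2.fillConvexPoly(m,h,1,shift=4)
    return cv2.resize(m.astype(np.float32),(640,480),interpolation=cv2.INTER_AREA)
def fit(c,parts,mask,x,y,z,yaw):
    M=mask.astype(np.float32)
    def f(q):
        r=render(c,parts,np.array([q[0],q[1],z]),rz(q[2]/20)); return np.abs(r-M).sum()/M.sum()
    best=None
    for dy in (-.2,0,.2):
        q=minimize(f,[x,y,(yaw+dy)*20],method='Nelder-Mead',options=dict(initial_simplex=np.array([[x,y,(yaw+dy)*20],[x+4,y,(yaw+dy)*20],[x,y+4,(yaw+dy)*20],[x,y,(yaw+dy)*20+3]]),xatol=.02,fatol=1e-5))
        if best is None or q.fun<best.fun: best=q
    return best.x[0],best.x[1],np.degrees(best.x[2]/20),best.fun
def gmask(a,roi):
    h=cv2.cvtColor(a,cv2.COLOR_RGB2HSV); m=((h[...,0]>50)&(h[...,0]<75)&(h[...,1]>110)&(h[...,2]>40))
    l,t,w,hh=[int(v) for v in roi]; k=np.zeros(m.shape,np.uint8); k[t-8:t+hh+8,l-8:l+w+8]=1
    m=cv2.morphologyEx((m*k).astype(np.uint8),cv2.MORPH_CLOSE,np.ones((7,7),np.uint8)); return m
E
python3 - <<'E'
from h import *
a=cv2.imread('pics/w1.png')[...,::-1].copy(); c=cal("wrist")
# top edge direction from crop corners
P=ray(c,[[323.75,169.2],[345.6,185.9],[305,238.9]],38); d=P[1]-P[2]; print(P.round(1)); yaw=np.arctan2(-d[0],d[1])
print(np.linalg.norm(P[0]-P[1]),np.linalg.norm(d),np.degrees(yaw))
m=gmask(a,[283,166,62,74]); print(m.sum()); print(fit(c,PLUG,m,598,175,3,yaw))
for n,f,roi in (("scene",'s1',[348,322,44,38]),("side",'d1',[270,325,31,43])):
    a=cv2.imread(f'pics/{f}.png')[...,::-1].copy(); m=gmask(a,roi); print(n,m.sum(),fit(cal(n),PLUG,m,598,175,3,yaw))
# header
c=cal("scene")
for n in ("scene","side"):
    c=cal(n); grab_frame(n)
    L=[]
    for r in nets.regions_of("latch_a",n)[:2]:
        v,u=np.nonzero(r["pixels"]); q=ray(c,[[u.mean(),v.mean()]],36+20)[0]; L.append(q)
    d=L[0]-L[1]; print(n,np.array(L).round(1),(L[0]+L[1])/2,np.linalg.norm(d),np.degrees(np.arctan2(-d[0],d[1])))
E
```

```text
[[572.7 192.3  38. ]
 [590.8 204.7  38. ]
 [622.7 159.5  38. ]]
21.987312094401926 55.26047816981061 35.15672885103117
2210
(np.float64(597.3879523726163), np.float64(175.24508261030377), np.float64(34.79650711174527), np.float64(0.03560520336031914))
scene 1076 (np.float64(599.0846844355017), np.float64(171.91997438521508), np.float64(34.64410057668188), np.float64(0.042460501194000244))
side 753 (np.float64(599.0133193507445), np.float64(175.5079598186506), np.float64(34.45010033085589), np.float64(0.042081672698259354))
scene [[ 511.1 -135.9   56. ]
 [ 526.7 -211.9   56. ]] [ 518.87866999 -173.89808842   56.        ] 77.66982738714911 11.607793674190429Traceback (most recent call last):
  File "<stdin>", line 16, in <module>
IndexError: list index out of range
```

jog_arm(
  series=[
    [[-0.001, -0.002, -0.04, 0, 0, -0.1], [-0.0033, -0.0072, -0.08, 0, 0, -0.2], [-0.0033, -0.0072, -0.12, 0, 0, -0.3], [-0.0033, -0.0072, -0.148, 0, 0, -0.408], [-0.0033, -0.0072, -0.148, 0, 0, -0.408], [-0.0033, -0.0072, -0.148, 0, 0, -0.408], [-0.0033, -0.0072, -0.148, 0, 0, -0.408]],
  ],
)

```text
time_s: 3.38
tool_pos: [598.5, 175.4, 121.8]
tcp_rot: [[-0.574, 0.819, 0.003], [0.819, 0.574, 0.001], [-0.001, 0.002, -1.0]]
ft_force: [0.6, -0.1, -0.6]
grip_width: 85.8
grip_force: 0.0
```

```bash
python3 look.py w2.png plug; python3 - <<'E'
from h import *
a=cv2.imread('pics/w2.png')[...,::-1].copy(); c=cal("wrist")
r=nets.regions_of("plug","wrist")[0]; m=gmask(a,r["extent"]); print(m.sum(),r["pixels"].sum())
print(fit(c,PLUG,m,597.5,175,3,np.radians(34.7))); print(fit(c,PLUG,r["pixels"],597.5,175,3,np.radians(34.7)))
E
```

```text
3.375 [598.46666398 175.446639   121.80197562] [[-0.5743, 0.8187, 0.0025], [0.8187, 0.5743, 0.0007], [-0.0008, 0.0025, -1.0]] [ 0.64551945 -0.08348341 -0.6004822 ]
cam in tool [  77.21826246   -0.58859253 -144.09585168] view dir world [ 0.176 -0.248 -0.953] 425.97060026293474
plug 0.92 [301.0, 186.9, 37.6, 113.7] 320.0 245.0 [597.6 176.7  38. ]
4018 4091
(np.float64(600.079958684408), np.float64(172.17475061934192), np.float64(34.18666245214047), np.float64(0.08829019218683243))
(np.float64(599.9936864332868), np.float64(172.6886489749736), np.float64(34.34419977567807), np.float64(0.015567709691822529))
```

View pics/w2.png

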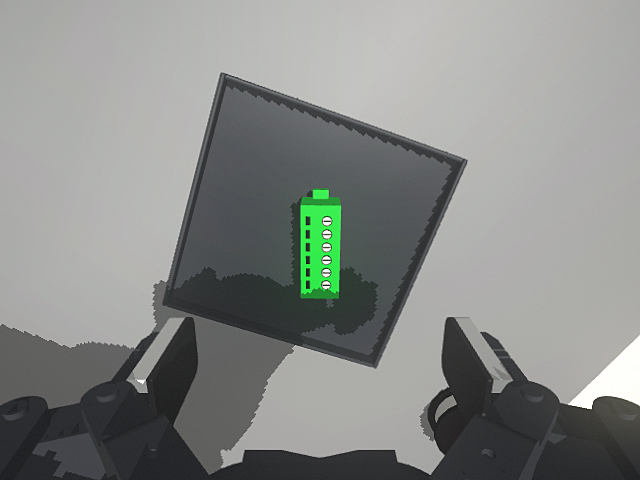

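jog_arm(
  series=[
    [[0.001, -0.002, -0.05, 0, 0, -0.004], [0.0013, -0.003, -0.1, 0, 0, -0.008], [0.0013, -0.003, -0.125, 0, 0, -0.008], [0.0013, -0.003, -0.137, 0, 0, -0.008], [0.0013, -0.003, -0.137, 0, 0, -0.008], [0.0013, -0.003, -0.137, 0, 0, -0.008], [0.0013, -0.003, -0.137, 0, 0, -0.008], [0.0013, -0.003, -0.137, 0, 0, -0.008]],
  ],
)

```text
time_s: 4.53
tool_pos: [599.0, 172.9, 18.3]
tcp_rot: [[-0.563, 0.827, 0.001], [0.827, 0.563, 0.0], [-0.0, 0.001, -1.0]]
ft_force: [-0.1, 0.3, 0.1]
grip_width: 85.4
grip_force: 0.0
```

jog_arm(
  series=[
    [[0, 0, -0.0013, 0, 0, 0], [0, 0, -0.0013, 0, 0, 0], [0, 0, -0.0013, 0, 0, 0], [0, 0, -0.0013, 0, 0, 0], [0, 0, -0.0013, 0, 0, 0], [0, 0, -0.0013, 0, 0, 0], [0, 0, -0.0013, 0, 0, 0], [0, 0, -0.0013, 0, 0, 0]],
  ],
  grip=-1,
  squeeze=60,
)

```text
time_s: 5.52
tool_pos: [598.7, 172.8, 16.7]
tcp_rot: [[-0.563, 0.827, 0.0], [0.827, 0.563, 0.0], [-0.0, 0.0, -1.0]]
ft_force: [0.0, 0.2, 1.8]
grip_width: 20.7
grip_force: 59.8
```

jog_arm(
  series=[
    [[0, 0, 0.04, 0, 0, 0], [0, 0, 0.1, 0, 0, 0], [0, 0, 0.16, 0, 0, 0], [-0.015, -0.066, 0.178, 0, 0, -0.04], [-0.03, -0.132, 0.178, 0, 0, -0.08], [-0.046, -0.2, 0.178, 0, 0, -0.12], [-0.062, -0.27, 0.178, 0, 0, -0.16], [-0.078, -0.34, 0.178, 0, 0, -0.2], [-0.092, -0.4, 0.178, 0, 0, -0.244], [-0.106, -0.462, 0.178, 0, 0, -0.244], [-0.106, -0.462, 0.178, 0, 0, -0.244], [-0.106, -0.462, 0.178, 0, 0, -0.244]],
  ],
)

```text
time_s: 7.02
tool_pos: [518.7, -173.6, 149.8]
tcp_rot: [[-0.212, 0.977, -0.001], [0.977, 0.212, 0.001], [0.001, -0.001, -1.0]]
ft_force: [-0.1, -0.1, -0.7]
grip_width: 21.2
grip_force: 59.6
```

jog_arm(
  series=[
    [[0, 0, 0, 0, 0, 0], [0, 0, 0, 0, 0, 0], [0, 0, 0, 0, 0, 0], [0, 0, 0, 0, 0, 0]],
  ],
)

```text
time_s: 7.52
tool_pos: [519.2, -173.4, 150.1]
tcp_rot: [[-0.213, 0.977, 0.0], [0.977, 0.213, -0.0], [-0.0, 0.0, -1.0]]
ft_force: [1.0, 0.0, -0.1]
grip_width: 21.3
grip_force: 59.6
```

```bash
python3 look.py w3.png plug header latch_a
```

```text
7.525 [ 519.16394742 -173.38448793  150.09995413] [[-0.2134, 0.977, 0.0], [0.977, 0.2134, -0.0], [-0.0, 0.0, -1.0]] [ 0.97043126  0.0315913  -0.13892717]
cam in tool [  76.99650042   -0.40499767 -144.07794979] view dir world [ 0.065 -0.297 -0.953] 425.97060026293474
plug 0.92 [282.3, 238.1, 73.2, 186.3] 319.0 333.0 [ 534.  -242.7   38. ]
plug 0.58 [302.2, 171.6, 40.1, 80.3] 323.0 208.0 [ 517.5 -157.3   38. ]
header 0.74 [302.8, 171.2, 39.3, 78.8] 323.0 207.0 [ 517.4 -156.9   38. ]
header 0.46 [316.6, 182.6, 15.1, 8.1] 323.0 187.0 [ 514.5 -144.5   38. ]
latch_a 0.8 [311.6, 168.6, 20.0, 20.1] 321.0 179.0 [ 512.4 -140.3   38. ]
```

View pics/w3.png

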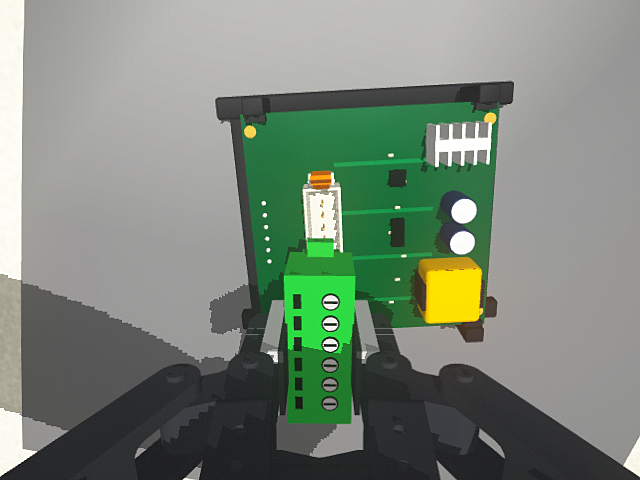

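jog_arm(
  series=[
    [[0.008, -0.035, 0, 0, 0, 0], [0.0145, -0.065, 0, 0, 0, 0], [0.0145, -0.065, 0, 0, 0, 0], [0.0145, -0.065, 0, 0, 0, 0], [0.0145, -0.065, 0, 0, 0, 0]],
  ],
)

```text
time_s: 8.35
tool_pos: [529.6, -222.0, 150.0]
tcp_rot: [[-0.213, 0.977, -0.001], [0.977, 0.213, 0.0], [0.001, -0.0, -1.0]]
ft_force: [0.9, -0.0, -1.7]
grip_width: 21.1
grip_force: 59.6
```

```bash
python3 look.py w4.png; python3 - <<'E'
from h import *
a=grab_frame("wrist"); c=cal("wrist"); s=observe(); T=np.array(s['tcp_rot']); tp=np.array(s['tool_pos'])
r=nets.regions_of("plug","wrist")[0]; ex=r["extent"]; M=r["pixels"]; print(r["confidence"],ex)
pf=fit(c,PLUG,M,tp[0],tp[1],tp[2]-13.7,np.radians(12.3)); print('plug',pf)
print('plug in tool',T.T@(np.array([pf[0],pf[1],tp[2]-13.7])-tp))
o=a.copy()
def ol(m,col):
    cs,_=cv2.findContours((m>.5).astype(np.uint8),cv2.RETR_EXTERNAL,cv2.CHAIN_APPROX_NONE); cv2.drawContours(o,cs,-1,col,1)
ol(render(c,PLUG,np.array([pf[0],pf[1],tp[2]-13.7]),rz(np.radians(pf[2]))),(255,0,0))
for r in nets.regions_of("latch_a","wrist")[:3]:
    v,u=np.nonzero(r["pixels"]); print('latch',round(r["confidence"],2),r["extent"],ray(c,[[u.mean(),v.mean()]],36+37)[0].round(1)); ol(r["pixels"],(0,255,255))
for r in nets.regions_of("header","wrist")[:2]:
    m=r["pixels"].astype(np.uint8); print('hdr',round(r["confidence"],2),r["extent"],m.sum())
    if m.sum()>1200: 
        m=cv2.morphologyEx(m,cv2.MORPH_CLOSE,np.ones((5,5),np.uint8))
        hf=fit(c,HDR,m,519,-174,36,np.radians(12.3)); print(hf); ol(m,(255,255,0)); ol(render(c,HDR,np.array([hf[0],hf[1],36]),rz(np.radians(hf[2]))),(255,0,255))
l=230
save('w4c.png',cv2.resize(o[20:200,l:l+240],(800,600),interpolation=cv2.INTER_CUBIC))
E
```

```text
8.35 [ 529.5757397  -221.97033325  149.98550601] [[-0.2131, 0.977, -0.0006], [0.977, 0.2131, 0.0005], [0.0006, -0.0004, -1.0]] [ 0.88375757 -0.00225452 -1.7236986 ]
cam in tool [  77.01585142   -0.40066804 -144.08695393] view dir world [ 0.064 -0.296 -0.953] 425.97060026293474
0.66 [283.8, 239.1, 70.5, 184.2]
plug (np.float64(529.7694667326427), np.float64(-223.76132829510925), np.float64(12.319382520695951), np.float64(0.038628917187452316))
plug in tool [-1.82639416 -0.32515271 13.69935417]
latch 0.68 [315.8, 202.1, 21.0, 31.1] [ 529.6 -202.1   73. ]
hdr 0.66 [300.3, 72.1, 45.0, 157.5] 5246
(np.float64(521.0437911541514), np.float64(-170.85337352966752), np.float64(15.500193896821967), np.float64(0.2414848506450653))
```

View pics/w4c.png

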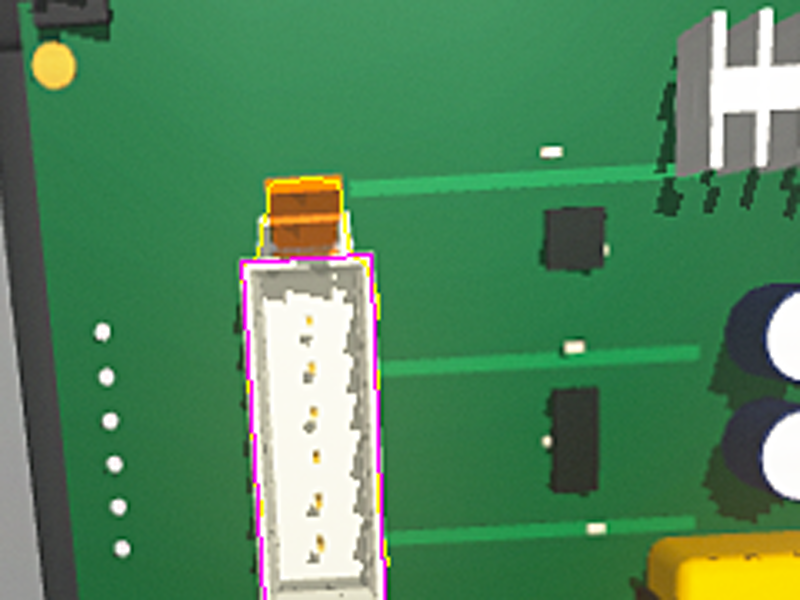

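```bash
cat > hf.py <<'E'
from h import *
def hfit(a,c,m0,x,y,yaw):
    LV=[box(-8,8,29.6,44,0,42),box(-8,8,-44,-29.6,0,42)]
    for k in range(3):
        ign=render(c,LV,np.array([x,y,36]),rz(yaw))>0.02
        M=m0.astype(np.float32); w=(~ign).astype(np.float32)
        def f(q): return (np.abs(render(c,HDR,np.array([q[0],q[1],36]),rz(q[2]/20))-M)*w).sum()/M.sum()
        s=[x,y,yaw*20]; q=minimize(f,s,method='Nelder-Mead',options=dict(initial_simplex=np.array([s,[x+3,y,s[2]],[x,y+3,s[2]],[x,y,s[2]+1]]),xatol=.01,fatol=1e-6))
        x,y,yaw=q.x[0],q.x[1],q.x[2]/20
    return x,y,yaw,q.fun,ign
E
python3 - <<'E'
from hf import *
a=grab_frame("wrist"); c=cal("wrist")
r=nets.regions_of("header","wrist")[0]; m=cv2.morphologyEx(r["pixels"].astype(np.uint8),cv2.MORPH_CLOSE,np.ones((5,5),np.uint8))
# own colour mask: not green, not orange, bright
x,y,yaw,e,ign=hfit(a,c,m,521,-171,np.radians(15.5)); print('net',x,y,np.degrees(yaw),e)
hsv=cv2.cvtColor(a,cv2.COLOR_RGB2HSV); g=(hsv[...,1]<90)&(hsv[...,2]>70)
k=cv2.dilate(render(c,HDR,np.array([x,y,36]),rz(yaw)),np.ones((9,9)))>0
g=cv2.morphologyEx((g&k).astype(np.uint8),cv2.MORPH_CLOSE,np.ones((15,15),np.uint8))
x2,y2,yaw2,e2,ign=hfit(a,c,g,x,y,yaw); print('col',x2,y2,np.degrees(yaw2),e2)
o=a.copy()
for mm,col in ((render(c,HDR,np.array([x2,y2,36]),rz(yaw2)),(255,0,255)),(ign,(0,255,255)),(render(c,PLUG,np.array([529.77,-223.76,136.3]),rz(np.radians(12.32))),(255,0,0))):
    cs,_=cv2.findContours((mm>.5).astype(np.uint8),cv2.RETR_EXTERNAL,cv2.CHAIN_APPROX_NONE); cv2.drawContours(o,cs,-1,col,1)
save('w5c.png',cv2.resize(o[60:440,220:420],(316*1,600),interpolation=cv2.INTER_CUBIC) if 0 else np.hstack([cv2.resize(o[60:240,260:380],(400,600),interpolation=cv2.INTER_CUBIC),cv2.resize(o[230:432,250:385],(400,600),interpolation=cv2.INTER_CUBIC)]))
E
```

```text
net 521.5258490156251 -199.08155491450117 21.233265311548077 16.3075008392334
col 515.6479773788587 -173.19400200428964 19.435496733156857 0.9067558646202087
```

View pics/w5c.png

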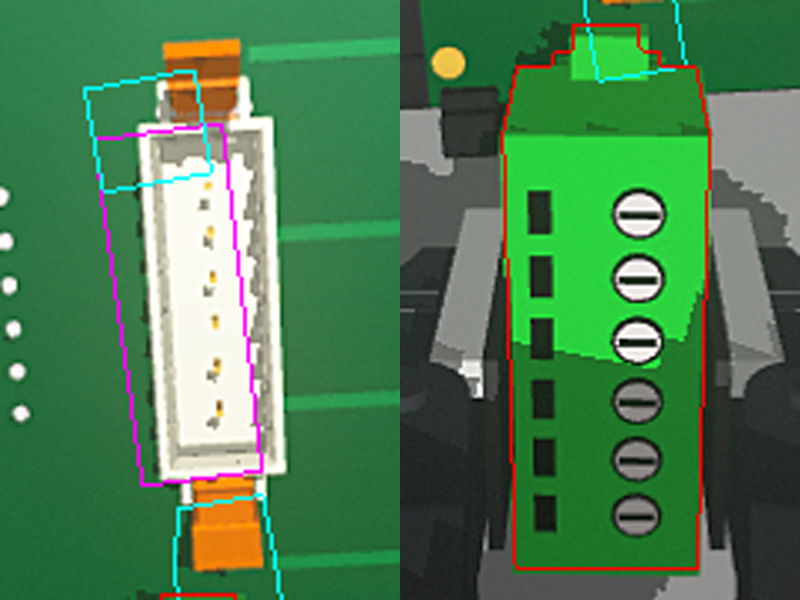

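```bash
python3 - <<'E'
from h import *
c=cal("wrist"); s=observe(); T=np.array(s['tcp_rot']); tp=np.array(s['tool_pos'])
def rep(n,uv,z):
    P=ray(c,uv,z); ctr=P.mean(0); e=lambda i,j:np.linalg.norm(P[i]-P[j]); d=P[0]+P[1]-P[2]-P[3]
    print(n,ctr.round(2),'w',[round(v,1) for v in (e(0,1),e(2,3),e(0,3),e(1,2))],'yaw',np.degrees(np.arctan2(-d[0],d[1])).round(2)); return ctr
f=lambda q,sx,sy,ox,oy:np.array([[ (u+.5)/sx+ox-.5,(v+.5)/sy+oy-.5] for u,v in q])
H=rep('hdr',f([(140,125),(272,117),(286,472),(162,482)],3.333,3.333,260,60),52)
p=rep('plug',f([(503,135),(708,135),(697,570),(515,570)],2.963,2.970,250,230),tp[2]-13.7+35)
print(tp,'plug in tool',T.T@(p-tp),'move',H-p)
E
```

```text
hdr [ 521.18 -171.14   52.  ] w [np.float64(21.4), np.float64(21.7), np.float64(59.3), np.float64(58.8)] yaw 15.4
plug [ 573.63 -214.41  171.48] w [np.float64(21.7), np.float64(21.8), np.float64(56.0), np.float64(56.2)] yaw 18.05
[ 529.94189008 -222.29261667  150.17709636] plug in tool [ -1.60219526  44.36272587 -21.29512143] move [ -52.44422852   43.27664505 -119.47709636]
```

```bash
python3 - <<'E'
from h import *
c=cal("wrist"); s=observe(); T=np.array(s['tcp_rot']); tp=np.array(s['tool_pos'])
uv=np.array([[(u-400+.5)/2.963+249.5,(v+.5)/2.970+229.5] for u,v in [(503,135),(708,135),(697,570),(515,570)]])
P=ray(c,uv,tp[2]+21.3); p=P.mean(0); d=P[0]+P[1]-P[2]-P[3]
print(p,np.degrees(np.arctan2(-d[0],d[1])),'tool yaw',np.degrees(np.arctan2(T[1,1],T[0,1])),'plug in tool',T.T@(p-tp),tp)
E
```

```text
[ 529.75325777 -223.84186276  171.47709636] 12.32844796341098 tool yaw 12.2948035158814 plug in tool [ -1.47351874  -0.51186179 -21.30005835] [ 529.94189008 -222.29261667  150.17709636]
```

jog_arm(
  series=[
    [[-0.006, 0.035, 0, 0, 0, 0.0344], [-0.0117, 0.0705, 0, 0, 0, 0.0344], [-0.0117, 0.0705, -0.03, 0, 0, 0.0344], [-0.0117, 0.0705, -0.06, 0, 0, 0.0344], [-0.0117, 0.0705, -0.085, 0, 0, 0.0344], [-0.0117, 0.0705, -0.1, 0, 0, 0.0344], [-0.0117, 0.0705, -0.1, 0, 0, 0.0344], [-0.0117, 0.0705, -0.1, 0, 0, 0.0344], [-0.0117, 0.0705, -0.1, 0, 0, 0.0344], [-0.0117, 0.0705, -0.1, 0, 0, 0.0344]],
  ],
)

```text
time_s: 9.95
tool_pos: [521.6, -169.8, 75.7]
tcp_rot: [[-0.265, 0.964, 0.001], [0.964, 0.265, -0.0], [-0.001, 0.001, -1.0]]
ft_force: [0.4, -0.4, -1.1]
grip_width: 21.2
grip_force: 59.6
```

```bash
python3 - <<'E'
from h import *
s=observe(); tp=np.array(s['tool_pos']); T=np.array(s['tcp_rot']); print(s['time_s'],tp,np.degrees(np.arctan2(T[1,1],T[0,1])),s['ft_force'])
ims=[]
for n,f in (("wrist",(265,180,110,82)),("scene",(285,155,60,45)),("side",(330,150,60,45))):
    a=grab_frame(n); o=a.copy()
    c=cal(n)
    if n!="wrist":
        p=proj(c,[[521.2,-171.1,52]])[0]; f=(int(p[0])-30,int(p[1])-27,60,45)
    else: f=(220,150,200,150)
    save('z_%s.png'%n,a)
    x,y,w,h=f; ims.append(cv2.resize(a[y:y+h,x:x+w],(400,300),interpolation=cv2.INTER_CUBIC))
save('m2.png',np.vstack([np.hstack(ims[:2]),np.hstack([ims[2],ims[2]*0])]))
E
```

```text
9.95 [ 521.60872607 -169.80717469   75.67874964] 15.371709886955514 [ 0.41227781 -0.44452024 -1.08572216]
```

View pics/m2.png

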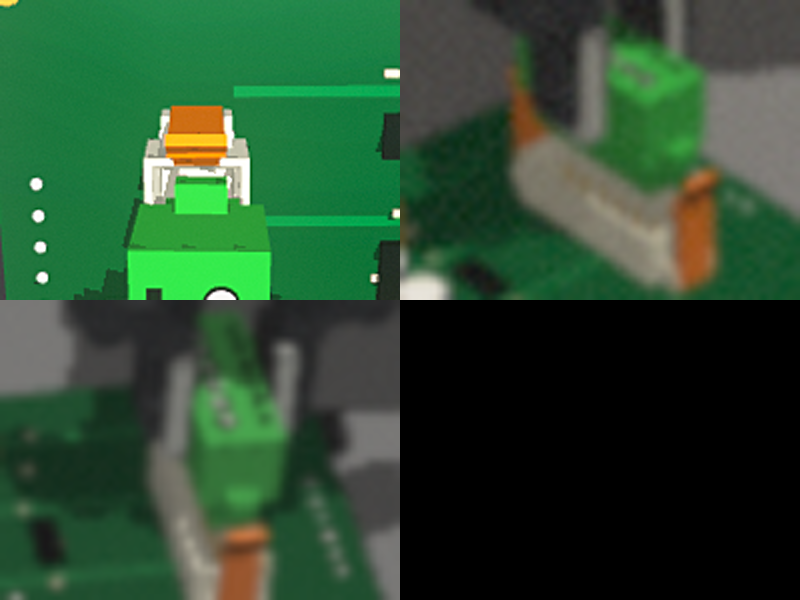

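jog_arm(
  series=[
    [[-0.0004, 0.0004, -0.005, 0, 0, 0], [-0.0004, 0.0004, -0.01, 0, 0, 0], [-0.0004, 0.0004, -0.0113, 0, 0, 0], [-0.0004, 0.0004, -0.0127, 0, 0, 0], [-0.0004, 0.0004, -0.014, 0, 0, 0], [-0.0004, 0.0004, -0.0153, 0, 0, 0], [-0.0004, 0.0004, -0.0153, 0, 0, 0]],
  ],
)

```text
time_s: 10.98
tool_pos: [521.3, -169.4, 64.0]
tcp_rot: [[-0.265, 0.964, 0.001], [0.964, 0.265, -0.0], [-0.0, 0.001, -1.0]]
ft_force: [0.2, 0.4, 3.5]
grip_width: 20.7
grip_force: 60.1
```

jog_arm(
  series=[
    [[0, 0, -0.001, 0, 0, 0], [0, 0, -0.002, 0, 0, 0], [0, 0, -0.002, 0, 0, 0]],
  ],
)

```text
time_s: 11.35
tool_pos: [521.4, -169.4, 62.5]
tcp_rot: [[-0.265, 0.964, 0.001], [0.964, 0.265, -0.0], [-0.001, 0.001, -1.0]]
ft_force: [0.3, -0.3, 5.3]
grip_width: 20.7
grip_force: 60.4
```

jog_arm(
  series=[
    [[0, 0, -0.001, 0, 0, 0], [0, 0, -0.002, 0, 0, 0], [0, 0, -0.003, 0, 0, 0], [0, 0, -0.003, 0, 0, 0]],
  ],
)

```text
time_s: 11.85
tool_pos: [521.8, -169.6, 60.8]
tcp_rot: [[-0.265, 0.964, 0.002], [0.964, 0.265, -0.001], [-0.001, 0.002, -1.0]]
ft_force: [-0.1, -0.2, 7.9]
grip_width: 20.9
grip_force: 60.8
```

jog_arm(
  series=[
    [[0, 0, -0.001, 0, 0, 0], [0, 0, -0.002, 0, 0, 0], [0, 0, -0.003, 0, 0, 0], [0, 0, -0.003, 0, 0, 0]],
  ],
)

```text
time_s: 12.35
tool_pos: [520.9, -169.4, 57.4]
tcp_rot: [[-0.265, 0.964, 0.0], [0.964, 0.265, 0.0], [0.0, 0.0, -1.0]]
ft_force: [-0.3, -0.3, 3.0]
grip_width: 21.0
grip_force: 60.1
```

jog_arm(
  series=[
    [[0, 0, -0.001, 0, 0, 0], [0, 0, -0.002, 0, 0, 0], [0, 0, -0.003, 0, 0, 0], [0, 0, -0.003, 0, 0, 0]],
  ],
)

```text
time_s: 12.85
tool_pos: [520.9, -169.3, 55.2]
tcp_rot: [[-0.265, 0.964, 0.0], [0.964, 0.265, 0.0], [0.0, 0.0, -1.0]]
ft_force: [1.1, -0.4, 1.8]
grip_width: 20.7
grip_force: 60.0
```

jog_arm(
  series=[
    [[0, 0, -0.001, 0, 0, 0], [0, 0, -0.002, 0, 0, 0], [0, 0, -0.003, 0, 0, 0], [0, 0, -0.003, 0, 0, 0]],
  ],
)

```text
time_s: 13.35
tool_pos: [520.3, -169.3, 52.8]
tcp_rot: [[-0.265, 0.964, -0.001], [0.964, 0.265, 0.0], [0.0, -0.001, -1.0]]
ft_force: [-0.5, -0.6, 0.4]
grip_width: 20.5
grip_force: 59.7
```

jog_arm(
  series=[
    [[0, 0, -0.0007, 0, 0, 0], [0, 0, -0.0014, 0, 0, 0], [0, 0, -0.002, 0, 0, 0], [0, 0, -0.002, 0, 0, 0]],
  ],
)

```text
time_s: 13.85
tool_pos: [520.3, -169.2, 52.6]
tcp_rot: [[-0.265, 0.964, -0.0], [0.964, 0.265, -0.0], [0.0, -0.0, -1.0]]
ft_force: [-4.1, 0.7, 10.1]
grip_width: 20.7
grip_force: 61.1
```

jog_arm(
  series=[
    [[0, 0, -0.0006, 0, 0, 0], [0, 0, -0.001, 0, 0, 0], [0, 0, -0.001, 0, 0, 0]],
  ],
)

```text
time_s: 14.22
tool_pos: [520.4, -169.3, 52.6]
tcp_rot: [[-0.265, 0.964, 0.0], [0.964, 0.265, -0.0], [-0.0, -0.0, -1.0]]
ft_force: [-4.7, 0.2, 15.9]
grip_width: 21.2
grip_force: 61.7
```

```bash
python3 - <<'E'
from h import *
s=observe(); print(s['time_s'],s['tool_pos'],s['ft_force'],s['ft_torque'])
ims=[]
old={n:cv2.imread('pics/'+f)[...,::-1] for n,f in (("scene","s1.png"),("side","d1.png"))}
for n in ("scene","side"):
    a=grab_frame(n); c=cal(n); p=proj(c,[[521.2,-171.1,60]])[0]; x,y=int(p[0])-24,int(p[1])-18
    for b in (old[n],a): ims.append(cv2.resize(b[y:y+36,x:x+48],(400,300),interpolation=cv2.INTER_CUBIC))
save('m3.png',np.vstack([np.hstack(ims[:2]),np.hstack(ims[2:])]))
E
```

```text
14.225 [ 520.37807947 -169.27401056   52.59658328] [-4.66437231  0.22359795 15.87656142] [ 0.1650324   1.11782112 -0.00883387]
```

View pics/m3.png

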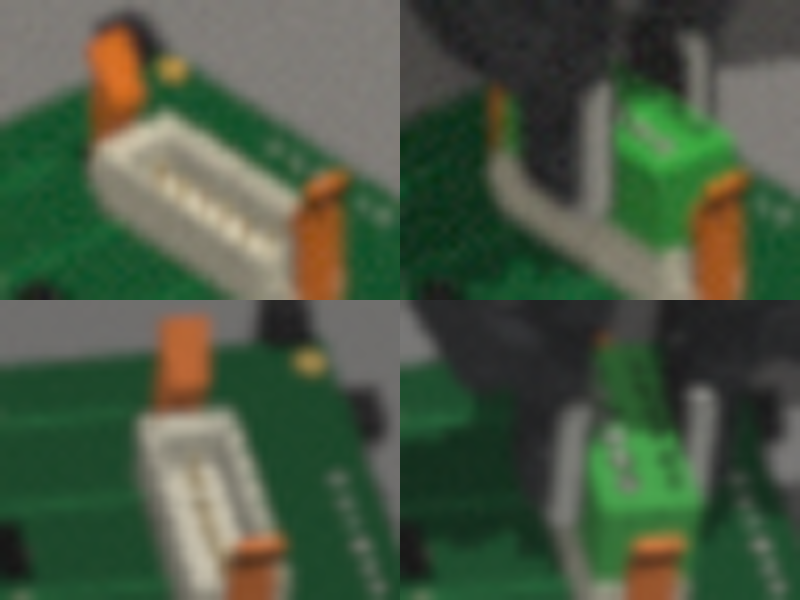

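jog_arm(
  series=[
    [[-0.0006, 0, 0.001, 0, 0, 0], [-0.0006, 0, 0.002, 0, 0, 0], [-0.0006, 0, 0.003, 0, 0, 0], [-0.0006, 0, 0.004, 0, 0, 0], [-0.0006, 0, 0.0045, 0, 0, 0], [-0.0006, 0, 0.0045, 0, 0, 0], [-0.0006, 0, 0.0045, 0, 0, 0]],
  ],
)

```text
time_s: 15.2
tool_pos: [520.1, -169.3, 53.8]
tcp_rot: [[-0.265, 0.964, -0.001], [0.964, 0.265, 0.0], [0.0, -0.001, -1.0]]
ft_force: [-0.0, -0.2, -3.2]
grip_width: 20.4
grip_force: 59.2
```

jog_arm(
  series=[
    [[0, 0, 0.0004, 0, 0, 0], [0, 0, 0.0008, 0, 0, 0], [0, 0, 0.0008, 0, 0, 0]],
  ],
)

```text
time_s: 15.58
tool_pos: [520.1, -169.3, 54.0]
tcp_rot: [[-0.265, 0.964, -0.001], [0.964, 0.265, 0.0], [0.001, -0.001, -1.0]]
ft_force: [1.5, -0.5, -12.0]
grip_width: 20.6
grip_force: 59.0
```

jog_arm(
  series=[
    [[0, 0, -0.0002, 0, 0, 0], [0, 0, -0.0002, 0, 0, 0], [0, 0, -0.0002, 0, 0, 0]],
  ],
)

```text
time_s: 15.95
tool_pos: [520.0, -169.2, 54.1]
tcp_rot: [[-0.265, 0.964, -0.001], [0.964, 0.265, 0.0], [0.0, -0.001, -1.0]]
ft_force: [3.0, -1.0, -16.4]
grip_width: 21.0
grip_force: 59.1
```

```bash
python3 - <<'E'
from cell import *
for i in range(4):
    s=observe(); print(s['time_s'],s['ft_force'].round(2) if hasattr(s['ft_force'],'round') else s['ft_force'],s['ft_torque'],s['tool_pos'][2]); grab_frame("side")
E
```

```text
15.95 [  3.03  -0.99 -16.44] [-0.38979109 -0.62793801  0.07974887] 54.11908639470733
16.0 [  3.32  -2.53 -15.94] [-0.35617706 -0.59570636  0.00875002] 54.13851530778252
16.05 [  3.47  -1.28 -17.94] [-0.39542321 -0.69064614 -0.01788307] 54.16144016960929
16.1 [  2.65  -1.55 -18.61] [-0.35034261 -0.57527885  0.0542087 ] 54.134719067605936
```

jog_arm(
  series=[
    [[-0.0004, 0.0002, -0.0008, 0, 0, 0], [-0.0004, 0.0002, -0.0008, 0, 0, 0]],
  ],
)

```text
time_s: 16.4
tool_pos: [520.1, -169.3, 54.1]
tcp_rot: [[-0.265, 0.964, 0.0], [0.964, 0.265, -0.0], [-0.0, -0.0, -1.0]]
ft_force: [2.3, -1.9, -16.6]
grip_width: 20.6
grip_force: 59.5
```

```bash
cat > f.py <<'E'
from cell import *
for i in range(4):
    s=observe(); print(round(s['time_s'],2),[round(float(v),2) for v in list(s['ft_force'])+list(s['ft_torque'])],s['tool_pos'][2]); grab_frame("side")
E
python3 f.py
```

```text
16.4 [2.25, -1.94, -16.6, -0.37, -0.59, -0.02] 54.1249331509361
16.45 [3.1, -1.66, -15.65, -0.38, -0.61, 0.03] 54.11917723953677
16.5 [2.97, -1.05, -15.91, -0.37, -0.6, -0.01] 54.159881631430515
16.55 [2.92, -1.78, -15.15, -0.36, -0.58, -0.05] 54.115212339714226
```

jog_arm(
  series=[
    [[0, 0, -0.0004, 0, 0, 0], [0, 0, -0.0004, 0, 0, 0]],
  ],
)

```text
time_s: 16.85
tool_pos: [520.1, -169.2, 54.1]
tcp_rot: [[-0.265, 0.964, 0.0], [0.964, 0.265, -0.0], [-0.0, 0.0, -1.0]]
ft_force: [1.3, -2.5, -11.9]
grip_width: 20.7
grip_force: 59.8
```

```bash
python3 f.py
```

```text
16.85 [1.32, -2.54, -11.89, -0.43, -0.31, 0.0] 54.067726917583144
16.9 [0.96, -0.97, -11.69, -0.41, -0.3, -0.0] 54.07002325240142
16.95 [0.74, -2.23, -11.06, -0.44, -0.32, -0.03] 54.08722722106944
17.0 [1.4, -1.67, -11.53, -0.37, -0.27, 0.03] 54.04759866561766
```

jog_arm(
  series=[
    [[0, 0, -0.0001, 0, 0, 0], [0, 0, -0.0001, 0, 0, 0], [0, 0, -0.0001, 0, 0, 0]],
  ],
)

```text
time_s: 17.42
tool_pos: [520.1, -169.3, 54.0]
tcp_rot: [[-0.265, 0.964, 0.0], [0.964, 0.265, -0.0], [-0.0, 0.0, -1.0]]
ft_force: [-0.2, -1.8, -8.1]
grip_width: 20.5
grip_force: 60.3
```

```bash
python3 f.py
```

```text
17.43 [-0.17, -1.77, -8.13, -0.38, -0.14, 0.0] 53.97452771890799
17.48 [1.4, -0.29, -7.7, -0.32, -0.05, -0.02] 53.985989869314594
17.52 [1.04, -1.84, -7.38, -0.31, -0.06, 0.01] 53.973596155191416
17.57 [0.16, -1.57, -7.17, -0.3, -0.03, -0.03] 53.9590756336014
```

jog_arm(
  series=[
    [[0, 0, 0.0003, 0, 0, 0], [0, 0, 0.0003, 0, 0, 0]],
  ],
)

```text
time_s: 17.88
tool_pos: [520.2, -169.2, 54.0]
tcp_rot: [[-0.265, 0.964, 0.0], [0.964, 0.265, -0.0], [-0.0, 0.0, -1.0]]
ft_force: [-0.7, -0.5, -7.3]
grip_width: 20.7
grip_force: 60.4
```

```bash
python3 f.py
```

```text
17.88 [-0.69, -0.51, -7.29, -0.44, -0.12, 0.01] 53.95862710136422
17.93 [0.33, -2.31, -7.86, -0.39, -0.1, -0.03] 53.970008604305974
17.98 [0.28, -2.62, -7.38, -0.4, -0.11, 0.02] 53.958831984809024
18.02 [-0.18, -2.27, -7.92, -0.38, -0.1, 0.03] 53.98039788122259
```

jog_arm(
  series=[
    [[0, 0, 0.0002, 0, 0, 0], [0, 0, 0.0002, 0, 0, 0], [0, 0, 0.0002, 0, 0, 0]],
  ],
)

```text
time_s: 18.45
tool_pos: [520.2, -169.3, 54.0]
tcp_rot: [[-0.265, 0.964, 0.0], [0.964, 0.265, -0.0], [-0.0, 0.0, -1.0]]
ft_force: [1.2, -2.2, -9.2]
grip_width: 21.0
grip_force: 60.3
```

```bash
python3 f.py
```

```text
18.45 [1.21, -2.17, -9.22, -0.51, -0.2, -0.0] 54.02473883952077
18.5 [1.82, -1.86, -9.05, -0.5, -0.26, -0.02] 53.96516440081239
18.55 [2.07, -2.16, -9.73, -0.46, -0.24, -0.04] 53.977590881391016
18.6 [0.94, -1.73, -10.14, -0.49, -0.27, 0.06] 53.98632488169207
```

jog_arm(
  series=[
    [[0, 0, -0.0001, 0, 0, 0], [0, 0, -0.0001, 0, 0, 0], [0, 0, -0.0001, 0, 0, 0]],
  ],
)

```text
time_s: 19.02
tool_pos: [520.1, -169.3, 54.0]
tcp_rot: [[-0.265, 0.964, 0.0], [0.964, 0.265, -0.0], [-0.0, 0.0, -1.0]]
ft_force: [1.5, -1.9, -9.8]
grip_width: 20.7
grip_force: 60.3
```

```bash
python3 f.py
```

```text
19.02 [1.5, -1.87, -9.81, -0.53, -0.26, -0.01] 53.99179543615758
19.07 [0.66, -2.01, -9.03, -0.53, -0.3, -0.05] 53.97513852788268
19.12 [2.58, -2.42, -9.9, -0.53, -0.25, 0.01] 53.990324587442366
19.18 [1.69, -1.71, -9.79, -0.58, -0.29, -0.01] 53.98758865017849
```

jog_arm(
  series=[
    [[-0.0001, -0.0003, 0, -0.0015, -0.0004, 0], [-0.0001, -0.0003, 0, -0.0015, -0.0004, 0], [-0.0001, -0.0003, 0, -0.0015, -0.0004, 0]],
  ],
)

```text
time_s: 19.6
tool_pos: [520.1, -169.3, 54.0]
tcp_rot: [[-0.265, 0.964, 0.001], [0.964, 0.265, -0.002], [-0.002, 0.0, -1.0]]
ft_force: [1.8, -1.0, -9.4]
grip_width: 20.6
grip_force: 60.2
```

```bash
python3 f.py
```

```text
19.6 [1.75, -0.98, -9.39, -0.27, -0.37, -0.05] 54.00150657331336
19.65 [2.41, -1.4, -9.6, -0.32, -0.32, 0.03] 54.03357039088623
19.7 [2.33, -0.51, -9.81, -0.25, -0.42, -0.02] 54.011469105837016
19.75 [2.01, -1.51, -8.51, -0.24, -0.34, -0.08] 53.98691465680886
```

jog_arm(
  series=[
    [[0, 0, 0, 0, 0, 0], [0, 0, 0, 0, 0, 0], [0, 0, 0, 0, 0, 0], [0, 0, 0, 0, 0, 0]],
  ],
)

```text
time_s: 20.3
tool_pos: [520.1, -169.3, 54.0]
tcp_rot: [[-0.265, 0.964, 0.001], [0.964, 0.265, -0.002], [-0.002, 0.0, -1.0]]
ft_force: [3.3, -0.2, -10.5]
grip_width: 20.6
grip_force: 60.3
```

```bash
python3 f.py
```

```text
20.3 [3.28, -0.23, -10.54, -0.12, -0.49, 0.03] 53.99784065092934
20.35 [1.89, -0.42, -9.12, -0.09, -0.48, -0.03] 54.027302504228416
20.4 [1.76, -0.24, -9.95, -0.06, -0.46, 0.04] 54.01344621578891
20.45 [3.24, 0.14, -10.09, -0.07, -0.49, -0.1] 54.01543321618808
```

jog_arm(
  series=[
    [[-0.0002, 0, 0, 0, 0, 0], [-0.0002, 0, 0, 0, 0, 0], [-0.0002, 0, 0, 0, 0, 0], [-0.0002, 0, 0, 0, 0, 0], [-0.0002, 0, 0, 0, 0, 0]],
  ],
)

```text
time_s: 21.12
tool_pos: [520.1, -169.3, 54.0]
tcp_rot: [[-0.265, 0.964, 0.001], [0.964, 0.265, -0.002], [-0.002, 0.0, -1.0]]
ft_force: [3.7, 0.9, -11.8]
grip_width: 20.7
grip_force: 60.2
```

jog_arm(
  series=[
    [[-0.0002, 0, -0.001, 0.0007, 0.0002, 0], [-0.0002, 0, -0.002, 0.0015, 0.0004, 0], [-0.0002, 0, -0.003, 0.0015, 0.0004, 0], [-0.0002, 0, -0.003, 0.0015, 0.0004, 0]],
  ],
)

```text
time_s: 21.62
tool_pos: [519.9, -169.9, 52.7]
tcp_rot: [[-0.265, 0.964, 0.001], [0.964, 0.265, -0.001], [-0.001, 0.0, -1.0]]
ft_force: [-1.3, -0.2, 4.3]
grip_width: 20.9
grip_force: 62.0
```

jog_arm(
  series=[
    [[0, 0, 0.0006, 0, 0, 0], [0, 0, 0.0006, 0, 0, 0], [0, 0, 0.0006, 0, 0, 0], [0, 0, 0.0006, 0, 0, 0], [0, 0, 0.0006, 0, 0, 0]],
  ],
  grip=-0.25,
)

```text
time_s: 22.25
tool_pos: [519.7, -169.4, 52.1]
tcp_rot: [[-0.265, 0.964, -0.0], [0.964, 0.265, 0.0], [0.0, -0.0, -1.0]]
ft_force: [0.9, -0.5, -0.2]
grip_width: 31.8
grip_force: 0.0
```

jog_arm(
  series=[
    [[0, 0, 0.01, 0, 0, 0], [0, 0, 0.03, 0, 0, 0], [0, 0, 0.06, 0, 0, 0], [0, 0, 0.1, 0, 0, 0], [0, 0, 0.14, 0, 0, 0], [0.0145, -0.055, 0.14, 0, 0, 0], [0.0145, -0.055, 0.14, 0, 0, 0], [0.0145, -0.055, 0.14, 0, 0, 0], [0.0145, -0.055, 0.14, 0, 0, 0]],
  ],
)

```text
time_s: 23.38
tool_pos: [530.0, -209.9, 157.2]
tcp_rot: [[-0.266, 0.964, -0.001], [0.964, 0.266, 0.001], [0.001, -0.001, -1.0]]
ft_force: [0.1, -0.4, 0.5]
grip_width: 32.1
grip_force: 0.0
```

```bash
python3 - <<'E'
from h import *
s=observe(); print(s['time_s'],s['tool_pos'],s['ft_force'])
w=grab_frame("wrist"); c=cal("wrist"); p=proj(c,[[521.2,-171.1,70]])[0]; x,y=int(p[0])-60,max(0,int(p[1])-75); A=cv2.resize(w[y:y+150,x:x+120],(400,500),interpolation=cv2.INTER_CUBIC)
n="scene"; w=grab_frame(n); c=cal(n); p=proj(c,[[521.2,-171.1,60]])[0]; x,y=int(p[0])-24,int(p[1])-30; B=cv2.resize(w[y:y+60,x:x+48],(400,500),interpolation=cv2.INTER_CUBIC)
save('m4.png',np.hstack([A,B]))
E
```

```text
23.375 [ 530.020551   -209.87099417  157.17494134] [ 0.13626767 -0.41453375  0.45840696]
```

View pics/m4.png

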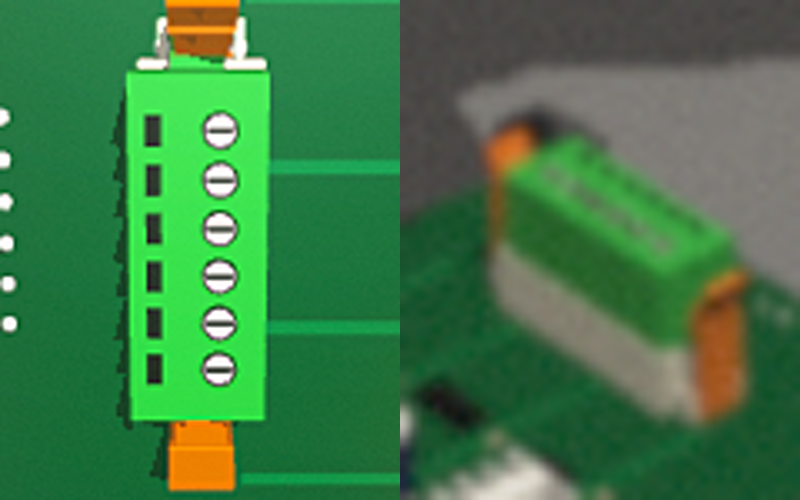

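The plug sits flush with both levers over its ears. The face on the component side is plain, so the wire openings face the bare edge.

```bash
python3 -c "
from cell import order; print(order.hand_in())"
```

```text
the job is handed in; nothing more can be done
None
```

I handed the job in at about 23 s (no verdict came back): the plug is fully home and latched under both levers, it was tugged at about 10 N for over a second after a first try peaked near 18 N, and it has been released with its wire openings towards the bare edge (inferred from the plain opposite face).

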